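# Fit up tube stubs on the purge plate

### The arm

A 6-joint arm with a two-finger parallel gripper is mounted at the origin on the work surface. World frame = base frame: x ahead of the robot, y to its left, z up, the work surface at z = 0. Lengths are in m, angles in rad, forces in N, time in s.
With the tool pointing down it reaches from about 0.3 to 0.875 m from the base axis. Payload 6.4 kg.
Tool frame: the origin (TCP) lies at the very end of the fingers, on their centre line; the grasp point (between the pads) lies 19 mm behind it; z points along the fingers, y is the line along which they close (so a half turn about z gives the same grasp; the last joint's range is limited). The gripper opens to 85 mm and grips with 20 to 120 N. Pads are 22 mm wide; open, the fingers measure 114 mm over their backs; the gripper's body (76 mm by 85 mm) begins 54 mm behind the grasp point. The pads swing forward as they close: fully open they stand 13 mm farther back than shut.
Start: joints at [-1.408, 0.181, 1.607, -0, 1.354, -0.206], TCP at [0.207, -0.536, 0.231] pointing down, gripper open.
Joint ranges: [-2.99, 2.99], [-0.89, 2.07], [0.3, 2.58], [-1.14, 4.28], [0, 2.63], [-3.12, 3.12]. Speed limits (rad/s): [2.57, 2.57, 3.01, 3.14, 3.14, 3.14].

### API

Orientations are given as a unit quaternion [w, x, y, z].
In Python, from bench import ctrl gives the robot as it stands.
- The arm moves only by the shell command python3 jog.py 'ROWS'. ROWS is a JSON list of rows, 1 to 10 of them, each of 7 numbers: dx, dy, dz in m, then a rotation vector rx, ry, rz in rad, then the opening from 0.0 (shut) to 1.0 (fully open); each row is the pose to reach, as a shift and turn from the pose commanded when the command began, along the tool's axes at that moment; what a row does not reach only later rows make up. A row lasts 1/8 s, in which the tool goes at most 0.0625 m and 0.188 rad, less where a joint would pass 70% of its speed; a pose out of reach is approached as far as the arm can. The fingers move at their own pace and stop on an object; the grip force is fixed at half the most. Time passes only in rows, so rows that do not move let the fingers close. It prints the time, the measured TCP pose, the force, the opening and the grip force at its end.
- ctrl.get_obs(): the state, without advancing time (a new reading comes with each control period).
- ctrl.camera(name): name is "scene" or "top" or "wrist"; returns the picture (384x512x3 uint8, blue, green, red); there is no depth.
- ctrl.camera_params(name): a dict with "fovy" (degrees; the focal length in pixels is half the picture's height over the tangent of half this angle, whatever the lens; pixels are square), "cx", "cy" (the principal point, pixels), "view" (4x4, takes a point from world to camera coordinates). Camera axes: x right, y up, looking along -z (the intrinsics and any distortion apply to the point x, -y, -z); pixel columns grow to the right and rows downward; lengths in m; the calibration is good to about 2 mm. The wrist camera is an equidistant fisheye: a pixel r from the principal point sees the ray r / f radians off the axis. A picture is of the moment at which its call begins: read the wrist's pose just before it. camera_params takes no time and is no camera call; for the wrist camera it gives the pose at the moment of the call.
- ctrl.hand_in(): hands the job in; it is judged then, once.
The state is a dict: "time_s": time; "q": joint angles; "dq": joint speeds; "joint_efforts": joint torques, N m; "eef_pos": TCP position; "eef_rot": TCP orientation; "wrist_force": force on the tool from outside, world axes, zero at the start; "torque": the same for the moment, N m; "opening": opening from 0.0 (shut) to 1.0 (fully open); "grasp_force": force on a finger pad.
Only numpy, scipy, OpenCV 4.12 (cv2) and the standard library are available. Lean on these libraries where they do the work, as an engineer would, in place of code of your own. Each camera call takes 0.05 s, during which the arm holds its last target. There are 200 camera calls.

### The job

Get the purge plate ready for tack-welding: first turn the gas valve fully shut, and keep it shut while you take every tube stub from the leaning rack and stand it upright in a flange of its own size, right down on the floor of the bore, one stub to a flange. Once all the stubs stand, set the valve half open, its lever at 45 degrees. At some point before you finish put all the loose nuts from the bench into the tin; leave the tape measure and the small steel plate where they lie.

Things in the scene. Friction and masses are not known exactly. Their poses are not given: they have to be found in the camera images.
- pipe_a: slim steel tube stub, 21.8 mm outside diameter, 130 mm long, 0.13 to 0.27 kg, its bore stopped by a purge disc (grip it on the outside). It starts leaning 0.45 rad from vertical, its top towards the robot, in one of the rack's angle-iron rests; its upper 65 mm stand free of the rest. Origin: centre of its lower end; z runs along the tube to its upper end. May be absent (None)
- pipe_b: slim steel tube stub, 21.8 mm outside diameter, 130 mm long, 0.13 to 0.27 kg, its bore stopped by a purge disc (grip it on the outside). It starts leaning 0.45 rad from vertical, its top towards the robot, in one of the rack's angle-iron rests; its upper 65 mm stand free of the rest. Origin: centre of its lower end; z runs along the tube to its upper end. May be absent (None)
- pipe_c: thick steel tube stub, 34 mm outside diameter, 130 mm long, 0.22 to 0.45 kg, its bore stopped by a purge disc (grip it on the outside). It starts leaning 0.45 rad from vertical, its top towards the robot, in one of the rack's angle-iron rests; its upper 65 mm stand free of the rest. Origin: centre of its lower end; z runs along the tube to its upper end. May be absent (None)
- rack: fixed grey rack on the bench with three leaning angle-iron rests side by side, 80 mm apart along its y; the rests are 65 mm long and end about 85 mm above the bench. Its base is 130 x 250 mm. Origin: centre of its underside; the rests lean towards its -x. To free a tube draw it out along its own axis
- plate: fixed aluminium purge plate, 130 (x) x 320 (y) x 8 mm, that carries the three flanges in a row along its y, about 100 mm apart, in any order. Origin: centre of its underside
- flange_a_seat (a point): small slip-on flange lying fixed on the purge plate: disc 80 mm across and 11 mm thick with a hub 42 mm across and 20 mm high over all; the round bore, 26 mm across, is open at the top and 20 mm deep, its floor being the plate. Origin: centre of the bore's floor, 8 mm above the bench
- flange_b_seat (a point): the other small slip-on flange lying fixed on the purge plate: disc 80 mm across and 11 mm thick with a hub 42 mm across and 20 mm high over all; the round bore, 26 mm across, is open at the top and 20 mm deep, its floor being the plate. Origin: centre of the bore's floor, 8 mm above the bench
- flange_c_seat (a point): large slip-on flange lying fixed on the purge plate: disc 95 mm across and 11 mm thick with a hub 56 mm across and 20 mm high over all; the round bore, 38 mm across, is open at the top and 20 mm deep, its floor being the plate. Origin: centre of the bore's floor, 8 mm above the bench
- valve (a joint): angle of the purge valve's lever (rad): 0 = fully shut, lever square across the gas pipe (pointing to the valve's -x, roughly to the robot); 1.571 = fully open, lever along the pipe (valve's -y). It grows as the lever turns anticlockwise seen from above; stops at both ends; stays where left (friction about 0.12 N m)
- valve_axis (a point): point on the lever's upright turning axis, at the lever's mid-height, 80 mm above the bench; its frame is that of the fixed valve
- lever_grip (a point): point on the black lever, 75 mm out from the turning axis, 80 mm above the bench; the lever is a straight level bar 14 mm wide and 14 mm high, reaching 105 mm out; the gas pipe below it tops out at 47 mm, and the valve body at 57 mm, above the bench. The frame turns with the lever; its -x points outward along the lever
- tin: fixed round open aluminium tin, 120 mm across, wall 3 mm, 70 mm high. Origin: centre of its underside
- tin_in (a point): centre of the tin's inner floor, 4 mm above the bench
- nut_0: loose steel hexagon nut, 30 mm across the flats, 16 mm thick, lying flat, 65 g (with a mass that varies). Origin: centre of its underside; one pair of flats faces along its x axis, the others every 60 degrees. May be absent (None)
- nut_1: loose steel hexagon nut, 30 mm across the flats, 16 mm thick, lying flat, 65 g (with a mass that varies). Origin: centre of its underside; one pair of flats faces along its x axis, the others every 60 degrees. May be absent (None)
- nut_2: loose steel hexagon nut, 30 mm across the flats, 16 mm thick, lying flat, 65 g (with a mass that varies). Origin: centre of its underside; one pair of flats faces along its x axis, the others every 60 degrees. May be absent (None)
- nut_3: loose steel hexagon nut, 30 mm across the flats, 16 mm thick, lying flat, 65 g (with a mass that varies). Origin: centre of its underside; one pair of flats faces along its x axis, the others every 60 degrees. May be absent (None)
- coupon: small loose steel test plate 45 x 30 x 6 mm lying among the nuts, a bystander: leave it alone
- tape: tape measure, black case 62 x 60 x 36 mm, beyond the rack and the plate, a bystander: leave it alone

How it is judged:
By the outcome, as a careful person would: the job done as asked, in the order asked, and still so for the second after the job is handed in, with the robot touching nothing.
Of pipe_a, pipe_b, pipe_c only 2 to 3 are there at a start; the rules pass over those that are not, and their reading is None.
Of nut_0, nut_1, nut_2, nut_3 only 2 to 4 are there at a start; the rules pass over those that are not, and their reading is None.
At some moment in a run one of nut_0, nut_1, nut_2, nut_3 may be knocked a few centimetres aside while the robot is not near it.
It also fails if it takes over 210 s, if anything falls off the work surface, if the arm or the gripper's body presses on something with over 40 N, if the wrist force passes 120 N, or if a joint passes its speed limit or range.

## Working session

There is one attempt and no reset: what is moved stays moved. The work goes in short steps, Python scripts to look and compute and a shell command to move; the robot and the scene stay as the last step left them, time stands still between calls to the robot, and variables do not carry over. Pictures are saved under pics/ and viewed, at most 14 in all, crops included, and the job is handed in when it is done.

```bash
ls; mkdir -p pics
python3 - <<'E'
from bench import ctrl
import cv2
o=ctrl.get_obs();print({k:(v if not hasattr(v,'round') else v) for k,v in o.items()})
for n in("scene","top"):
    cv2.imwrite(f"pics/{n}0.png",ctrl.camera(n)); p=ctrl.camera_params(n);print(n,p)
print(ctrl.camera_params("wrist"))
cv2.imwrite("pics/w0.png",ctrl.camera("wrist"))
E
```

```text
bench.py
jog.py
pics
5 jog.py
{'time_s': 0.0, 'q': array([-1.40833281e+00,  1.81549017e-01,  1.60801300e+00,  2.08157581e-05,
        1.35379964e+00, -2.06276070e-01]), 'dq': array([ 0.00165725,  0.00011006, -0.00121295, -0.00044923, -0.00086226,
        0.00042731]), 'joint_efforts': array([ 1.09689950e-03, -4.44875193e+01, -3.51334727e+01, -3.40216184e-04,
        9.20865306e-03,  1.68618749e-05]), 'eef_pos': array([ 0.20719676, -0.53577735,  0.23037726]), 'eef_rot': array([-8.84064391e-04,  9.83052007e-01,  1.83324763e-01,  2.95339067e-05]), 'wrist_force': array([-0.00704877, -0.32914012, -0.3924928 ]), 'torque': array([ 0.0297753 , -0.03700158, -0.02979694]), 'grasp_force': 0.0, 'opening': 0.9981666908272693}
scene {'fovy': 53.64672314333751, 'cx': 259.4424376175299, 'cy': 193.7427694429279, 'view': array([[ 8.26811714e-02,  9.96575372e-01, -1.16235837e-03,
        -5.72107289e-02],
       [-8.56609924e-01,  7.16648600e-02,  5.10963389e-01,
         4.28827778e-01],
       [ 5.09296830e-01, -4.12513639e-02,  8.59601689e
[... 184 characters left out ...]
9.99138624137964, 'view': array([[ 0.00219916, -0.99998254, -0.00548484, -0.00223547],
       [ 0.998087  ,  0.00185603,  0.06179716, -0.54322538],
       [-0.0617859 , -0.00561025,  0.99807366, -0.89853319],
       [ 0.        ,  0.        ,  0.        ,  1.        ]])}
{'fovy': 65.70646984690485, 'cx': 255.8797664801986, 'cy': 190.15965112161493, 'view': array([[ 3.60072737e-01, -9.32923759e-01, -9.39880245e-04,
        -5.74798626e-01],
       [ 9.00991240e-01,  3.48008989e-01, -2.59045418e-01,
         3.43380292e-02],
       [ 2.41996712e-01,  9.24283691e-02,  9.65864684e-01,
        -3.77007054e-01],
       [ 0.00000000e+00,  0.00000000e+00,  0.00000000e+00,
         1.00000000e+00]])}
```
Scale images up within 800x600. Top view enlarged.

Run:
```python
import cv2
for n in("scene","top"):
    cv2.imwrite(f"pics/{n}0b.png",cv2.resize(cv2.imread(f"pics/{n}0.png"),(800,600),interpolation=cv2.INTER_CUBIC))
```

View pics/top0b.png

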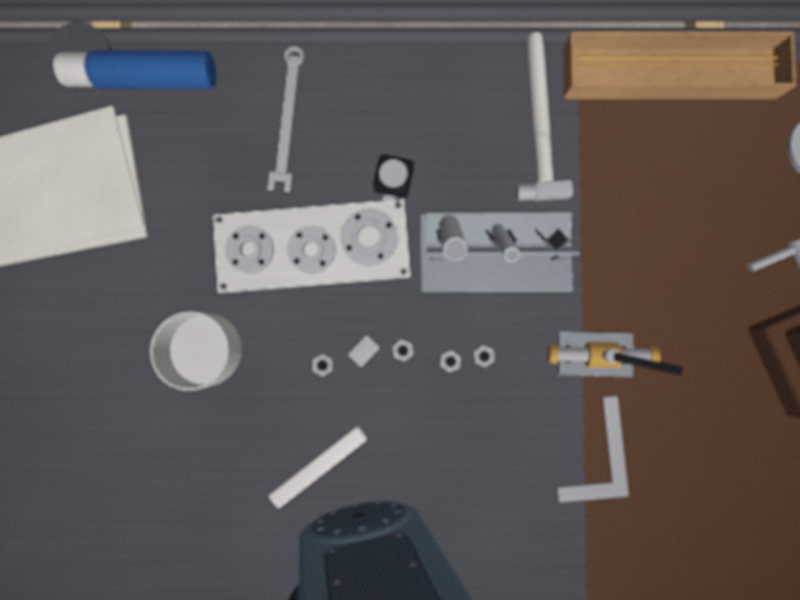

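View pics/scene0b.png

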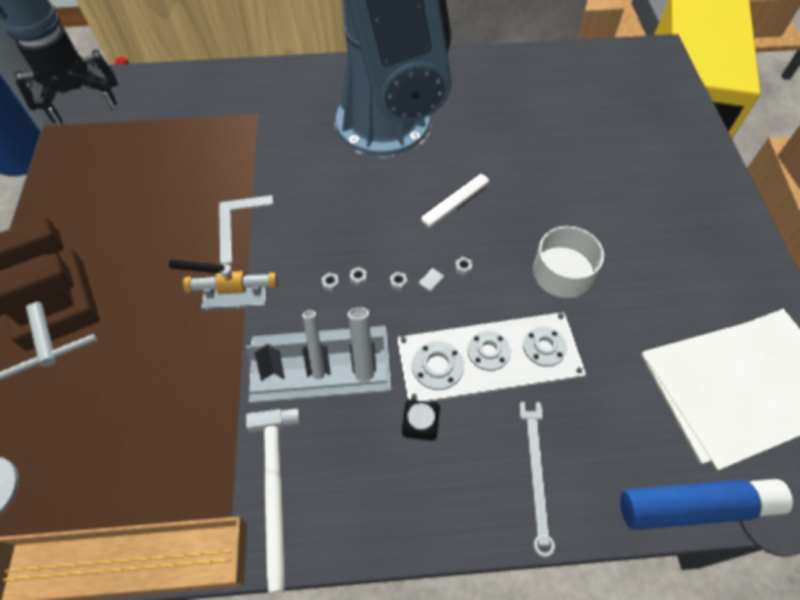

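```bash
cat > h.py <<'E'
import numpy as np, cv2
from bench import ctrl
from scipy.spatial.transform import Rotation as R
from scipy.optimize import least_squares
def q2R(q): return R.from_quat(np.roll(q,-1))
def rays(P,uv,fish=False):
    f=192/np.tan(np.radians(P["fovy"])/2); d=(np.atleast_2d(uv)-[P["cx"],P["cy"]])/f
    if fish:
        r=np.linalg.norm(d,axis=1,keepdims=True)+1e-12
        c=np.c_[d/r*np.sin(r),np.cos(r)]
    else: c=np.c_[d,np.ones(len(d))]
    c=c*[1,-1,-1]; V=P["view"]; o=-V[:3,:3].T@V[:3,3]
    w=c@V[:3,:3]; return o,w/np.linalg.norm(w,axis=1,keepdims=True)
def onz(P,uv,z,fish=False):
    o,w=rays(P,uv,fish); return o+w*((z-o[2])/w[:,2])[:,None]
def tri(l):  # list of (P,uv,fish) for one point
    A=0;b=0;L=[]
    for P,uv,f in l:
        o,w=rays(P,uv,f);w=w[0];M=np.eye(3)-np.outer(w,w);A=A+M;b=b+M@o;L.append((M,o))
    x=np.linalg.solve(A,b);return x,[round(float(np.linalg.norm(M@(x-o))),4) for M,o in L]
def proj(P,X,fish=False):
    f=192/np.tan(np.radians(P["fovy"])/2);V=P["view"]
    c=(np.atleast_2d(X)@V[:3,:3].T+V[:3,3])*[1,-1,-1]
    if fish:
        r=np.linalg.norm(c[:,:2],axis=1,keepdims=True);d=c[:,:2]/(r+1e-12)*np.arctan2(r,c[:,2:])
    else: d=c[:,:2]/c[:,2:]
    return d*f+[P["cx"],P["cy"]]
def u8(a): return (np.atleast_2d(np.array(a,float))+.5)/1.5625-.5
def wshot(name,crop=None,k=2):
    "save wrist picture and its params"
    P=ctrl.camera_params("wrist");I=ctrl.camera("wrist");np.save(f"pics/{name}.npy",P,allow_pickle=True)
    cv2.imwrite(f"pics/{name}.png",I);return P,I
def down(yaw): # tool z down, tool x at yaw in the world: Rz(yaw)*Rx(pi)
    return R.from_euler('z',yaw)*R.from_euler('x',np.pi)
def delta(pos,rot,p0=None,R0=None):
    o=ctrl.get_obs(); p0=o["eef_pos"] if p0 is None else np.array(p0); R0=q2R(o["eef_rot"]) if R0 is None else R0
    d=R0.inv().apply(np.array(pos)-p0); rv=(R0.inv()*rot).as_rotvec()
    print("delta",d.round(4),rv.round(4),"rows>=",round(max(np.linalg.norm(d)/.0625,np.linalg.norm(rv)/.188),1))
E
python3 - <<'E'
from h import *
T=ctrl.camera_params("top");S=ctrl.camera_params("scene")
n=["nutA","nutB","nutC","nutD","bA","bB","bC","thick","slim","levtip","pivot","coupon","tin"]
t=u8([(322,365),(403,350),(451,361),(484,356),(249,249),(311,249),(369,236),(455,249),(511,254),(681,370),(612,355),(364,351),(198,349)])
s=u8([(464,265),(398,279),(358,275),(330,280),(545,345),(489,349),(438,362),(358,314),(309,316),(171,264),(229,270),(431,279),(566,274)])
for i in range(len(n)):
    x,e=tri([(T,t[i],0),(S,s[i],0)]);print(n[i],x.round(4),e)
o=ctrl.get_obs();V=ctrl.camera_params("wrist")["view"];Rt=q2R(o["eef_rot"]).as_matrix()
print("cam in tool",Rt.T@(-V[:3,:3].T@V[:3,3]-o["eef_pos"]),"axis",Rt.T@-V[2,:3],"yaw of tool x",Rt[:,0])
E
```

```text
nutA [0.432  0.1359 0.0128] [0.0016, 0.0016]
nutB [0.4569 0.0032 0.0175] [0.0014, 0.0014]
nutC [ 0.4392 -0.0746  0.0149] [0.002, 0.002]
nutD [ 0.4475 -0.1287  0.0167] [0.0015, 0.0015]
bA [0.6224 0.2581 0.0179] [0.0018, 0.0018]
bB [0.6223 0.1554 0.019 ] [0.0017, 0.0017]
bC [0.643  0.0598 0.025 ] [0.002, 0.002]
thick [ 0.6034 -0.0713  0.1475] [0.0012, 0.0012]
slim [ 0.5972 -0.1513  0.1419] [0.0011, 0.0011]
levtip [ 0.4303 -0.4148  0.0823] [0.0026, 0.0026]
pivot [ 0.4527 -0.3092  0.0831] [0.0047, 0.0047]
coupon [0.4548 0.068  0.0057] [0.0017, 0.0017]
tin [ 0.457   0.3435 -0.0067] [0.002, 0.002]
cam in tool [ 0.06417624  0.00045091 -0.14200199] axis [-2.59367374e-01  4.74271297e-04  9.65778619e-01] yaw of tool x [9.32775533e-01 3.60457658e-01 2.86815089e-04]
```

Run:
```python
from h import *
delta([.437,-.382,.17],down(1.36))
```

```text
delta [ 0.2698 -0.0607  0.0607] [-1.100e-03 -9.000e-04 -9.912e-01] rows>= 5.3
```

```bash
python3 jog.py '[[0.27,-0.061,0.061,0,0,-0.991,1],[0.27,-0.061,0.061,0,0,-0.991,1],[0.27,-0.061,0.061,0,0,-0.991,1],[0.27,-0.061,0.061,0,0,-0.991,1],[0.27,-0.061,0.061,0,0,-0.991,1],[0.27,-0.061,0.061,0,0,-0.991,1],[0.27,-0.061,0.061,0,0,-0.991,1],[0.27,-0.061,0.061,0,0,-0.991,1],[0.27,-0.061,0.061,0,0,-0.991,1]]'
python3 - <<'E'
from h import *
P,I=wshot("w1");cv2.imwrite("pics/w1b.png",cv2.resize(I,(800,600),interpolation=cv2.INTER_CUBIC))
print(ctrl.get_obs()["q"])
E
```

```text
time_s: 1.27
eef_pos: [0.4367, -0.3826, 0.1704]
eef_rot: [0.0, 0.778, 0.628, -0.0]
wrist_force: [0.1, 0.8, 0.8]
opening: 1.003
grasp_force: 0.0
[-9.23611831e-01  2.53373559e-01  1.64894432e+00  1.26558143e-05
  1.23910528e+00 -7.11154599e-01]
```

View pics/w1b.png

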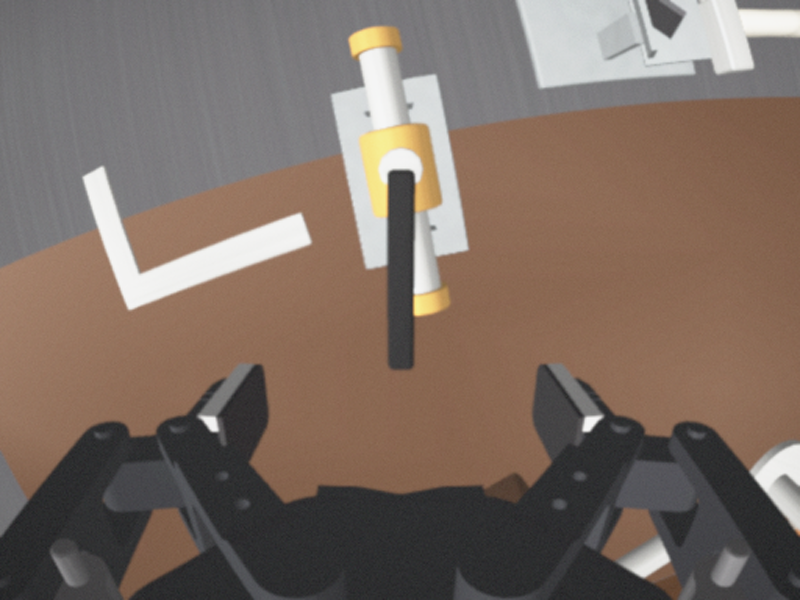

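Run:
```python
from h import *
P=np.load("pics/w1.npy",allow_pickle=True).item()
L=onz(P,u8([(400,367),(400,175)]),.087,1);print(L)
d=L[0]-L[1];print("lever dir",np.degrees(np.arctan2(d[1],d[0])))
Q=onz(P,u8([(375,40),(431,301)]),.03,1);d=Q[1]-Q[0];print(Q,"pipe dir",np.degrees(np.arctan2(d[1],d[0])))
B=onz(P,u8([(332,94),(436,75),(468,249),(367,269)]),.005,1);print(B,B.mean(0))
T=ctrl.camera_params("top");S=ctrl.camera_params("scene")
for n,w,t,s in (("tip",(400,367),(681,370),(171,264)),):
  print(n,tri([(P,u8(w),1),(T,u8(t),0),(S,u8(s),0)]))
```

```text
[[ 0.42869359 -0.41593109  0.087     ]
 [ 0.44959479 -0.31935812  0.087     ]]
lever dir -102.2121214660289
[[ 0.45273538 -0.23338957  0.03      ]
 [ 0.45211005 -0.40017538  0.03      ]] pipe dir -90.21481926430651
[[ 0.41767199 -0.25597424  0.005     ]
 [ 0.48682941 -0.25825833  0.005     ]
 [ 0.48393944 -0.37698844  0.005     ]
 [ 0.41443376 -0.37614987  0.005     ]] [ 0.45071865 -0.31684272  0.005     ]
tip (array([ 0.42918465, -0.41639889,  0.08108606]), [0.0021, 0.0018, 0.0036])
```

```bash
python3 jog.py '[[0.005,0.001,0.108,0,0,0,1],[0.005,0.001,0.108,0,0,0,1],[0.005,0.001,0.108,0,0,0,0],[0.005,0.001,0.108,0,0,0,0],[0.005,0.001,0.108,0,0,0,0],[0.005,0.001,0.108,0,0,0,0],[0.005,0.001,0.108,0,0,0,0]]'
python3 - <<'E'
from h import *
o=ctrl.get_obs();p=o["eef_pos"];Rt=q2R(o["eef_rot"]);x=Rt.as_matrix()[:,0];y0=np.arctan2(x[1],x[0]);print(p,np.degrees(y0))
ax=np.array([.451,-.314,p[2]]); r=.075; 
for ps in [67,56,45,34,23,13,3]:
    a=np.radians(ps);q=ax-r*np.array([np.cos(a),np.sin(a),0]);print(Rt.inv().apply(q-p).round(4),round(y0-a,3))
E
```

```text
time_s: 2.2
eef_pos: [0.4394, -0.3786, 0.0645]
eef_rot: [0.001, 0.777, 0.629, -0.001]
wrist_force: [-4.5, 1.2, 7.7]
opening: 0.148
grasp_force: 58.3
[ 0.43938226 -0.378629    0.06446119] 77.96994767427262
[-0.008  -0.0164  0.    ] 0.191
[-0.0039 -0.0302 -0.    ] 0.383
[ 0.0027 -0.0429 -0.    ] 0.575
[ 0.0117 -0.0542 -0.0001] 0.767
[ 0.0226 -0.0635 -0.0001] 0.959
[ 0.0339 -0.0701 -0.0002] 1.134
[ 0.0462 -0.0745 -0.0002] 1.308
```

Run:
```python
from h import *
for ps in [67,56,45,34,23,13,3]:
    b=np.radians(77.97-ps); r=.0656   # in tool frame: axis at (r,0); turn +b about tool z
    print(round(r-r*np.cos(b),4),round(-r*np.sin(b),4),round(b,3))
```

```text
0.0012 -0.0125 0.191
0.0048 -0.0245 0.383
0.0106 -0.0357 0.575
0.0184 -0.0455 0.767
0.0279 -0.0537 0.959
0.0378 -0.0594 1.134
0.0486 -0.0634 1.308
```

```bash
python3 jog.py '[[0.0012,-0.0125,0,0,0,0.19,0],[0.0048,-0.0245,0,0,0,0.383,0],[0.0106,-0.0357,0,0,0,0.575,0],[0.0184,-0.0455,0,0,0,0.767,0],[0.0279,-0.0537,0,0,0,0.959,0],[0.0378,-0.0594,0,0,0,1.134,0],[0.0486,-0.0634,0,0,0,1.308,0],[0.0486,-0.0634,0,0,0,1.308,0]]'
cat > st.py <<'E'
from h import *
o=ctrl.get_obs();x=q2R(o["eef_rot"]).as_matrix()[:,0];print(round(o["time_s"],2),o["eef_pos"].round(4),"yaw",np.degrees(np.arctan2(x[1],x[0])).round(2),"F",o["wrist_force"].round(1),"M",o["torque"].round(2),o["opening"].round(3))
E
python3 st.py
```

```text
time_s: 3.2
eef_pos: [0.3873, -0.3185, 0.0645]
eef_rot: [0.002, 1.0, 0.025, 0.0]
wrist_force: [-5.9, -4.0, 6.5]
opening: 0.152
grasp_force: 58.8Traceback (most recent call last):
  File "st.py", line 2, in <module>
    o=ctrl.get_obs();x=q2R(o["eef_rot"]).as_matrix()[:,0];print(round(o["time_s"],2),o["eef_pos"].round(4),"yaw",np.degrees(np.arctan2(x[1],x[0])).round(2),"F",o["wrist_force"].round(1),"M",o["torque"].round(2),o["opening"].round(3))
                                                                                                                                                                                                                   ^^^^^^^^^^^^^^^^^^
AttributeError: 'float' object has no attribute 'round'
```

```bash
sed -i 's/o\["opening"\].round(3)/round(o["opening"],3)/' st.py; python3 st.py; python3 jog.py '[[0,-0.0023,0,0,0,0.035,0],[0,-0.0023,0,0,0,0.035,0]]'; python3 st.py;python3 jog.py '[[0,-0.0015,0,0,0,0.022,0],[0,-0.0015,0,0,0,0.022,0]]'; python3 st.py
```

```text
3.2 [ 0.3873 -0.3185  0.0645] yaw 2.84 F [-5.9 -4.   6.5] M [-0.52  1.12 -0.29] 0.152
time_s: 3.45
eef_pos: [0.3872, -0.3165, 0.0645]
eef_rot: [0.002, 1.0, 0.008, 0.0]
wrist_force: [-6.8, -2.4, 7.6]
opening: 0.153
grasp_force: 59.0
3.45 [ 0.3872 -0.3165  0.0645] yaw 0.93 F [-6.8 -2.4  7.6] M [-0.36  1.09 -0.32] 0.153
time_s: 3.7
eef_pos: [0.3872, -0.3152, 0.0645]
eef_rot: [0.002, 1.0, -0.003, 0.0]
wrist_force: [-6.8, -3.3, 8.0]
opening: 0.147
grasp_force: 58.9
3.7 [ 0.3872 -0.3152  0.0645] yaw -0.32 F [-6.8 -3.3  8. ] M [-0.51  1.14 -0.27] 0.147
```

```bash
for i in 1 2 3; do python3 jog.py '[[0,-0.0008,0,0,0,0.012,0],[0,-0.0008,0,0,0,0.012,0]]' >/dev/null; python3 st.py; done
```

```text
3.95 [ 0.3872 -0.3145  0.0645] yaw -1.01 F [-7.4 -3.9  8.5] M [-0.48  1.11 -0.27] 0.148
4.2 [ 0.3873 -0.3138  0.0645] yaw -1.69 F [-6.4 -4.9  7.8] M [-0.56  1.12 -0.19] 0.148
4.45 [ 0.3873 -0.3137  0.0645] yaw -2.31 F [-7.5 -7.6  5. ] M [-1.05  1.1   0.27] 0.148
```

```bash
python3 jog.py '[[0,-0.0015,0,0,0,0.0,0],[0,-0.0015,0,0,0,0.0,0]]' >/dev/null; python3 st.py; python3 jog.py '[[0,-0.0005,0,0,0,0,0],[0,0.001,0,0,0,0,0.9],[0,0.001,0,0,0,0,0.9],[0,0.001,0,0,0,0,0.9],[0,0.001,0,0,0,0,0.9],[0,0.001,-0.06,0,0,0,1],[0,0.001,-0.11,0,0,0,1],[0,0.001,-0.11,0,0,0,1]]'; python3 st.py
python3 - <<'E'
from h import *
wshot("w2")
# hover near rack/plate with camera overview: looking pose
delta([.52,-.13,.30],down(0))
E
```

```text
4.7 [ 0.3873 -0.3136  0.0646] yaw -2.31 F [ -7.7 -13.1   0.3] M [-1.89  1.3   0.22] 0.146
time_s: 5.7
eef_pos: [0.3894, -0.3122, 0.1768]
eef_rot: [0.003, 1.0, -0.02, 0.003]
wrist_force: [0.9, 0.0, -0.6]
opening: 1.001
grasp_force: 0.0
5.7 [ 0.3894 -0.3122  0.1768] yaw -2.33 F [ 0.9  0.  -0.6] M [-0.03 -0.01  0.04] 1.001
delta [ 0.1246 -0.1857 -0.126 ] [ 0.0035 -0.0029 -0.0408] rows>= 4.1
```

```bash
python3 jog.py '[[0,0,-0.06,0,0,-0.04,1],[0.183,-0.21,-0.073,0.0035,-0.003,-0.04,1],[0.183,-0.21,-0.073,0.0035,-0.003,-0.04,1],[0.183,-0.21,-0.073,0.0035,-0.003,-0.04,1],[0.183,-0.21,-0.073,0.0035,-0.003,-0.04,1],[0.183,-0.21,-0.073,0.0035,-0.003,-0.04,1],[0.183,-0.21,-0.073,0.0035,-0.003,-0.04,1],[0.183,-0.21,-0.073,0.0035,-0.003,-0.04,1]]'; python3 st.py; python3 -c "
from h import *
wshot('w3')"
python3 jog.py '[[0,-0.26,0,0,0,0,1],[0,-0.26,0,0,0,0,1],[0,-0.26,0,0,0,0,1],[0,-0.26,0,0,0,0,1],[0,-0.26,0,0,0,0,1],[0,-0.26,0,0,0,0,1],[0,-0.26,0,0,0,0,1]]'; python3 st.py
python3 - <<'E'
from h import *
wshot('w4')
for n in('w3','w4'):
    cv2.imwrite(f"pics/{n}b.png",cv2.resize(cv2.imread(f"pics/{n}.png"),(800,600),interpolation=cv2.INTER_CUBIC))
E
```

```text
time_s: 6.75
eef_pos: [0.5777, -0.1077, 0.2436]
eef_rot: [-0.002, 1.0, -0.001, -0.003]
wrist_force: [-0.3, -0.1, -0.1]
opening: 0.997
grasp_force: 0.0
6.75 [ 0.5777 -0.1077  0.2436] yaw -0.06 F [-0.3 -0.1 -0.1] M [-0.02  0.01  0.06] 0.997
time_s: 7.68
eef_pos: [0.5793, 0.1503, 0.2461]
eef_rot: [-0.002, 1.0, -0.002, -0.002]
wrist_force: [-0.3, -0.8, -0.8]
opening: 0.998
grasp_force: 0.0
7.67 [0.5793 0.1503 0.2461] yaw -0.2 F [-0.3 -0.8 -0.8] M [-0.03  0.07 -0.02] 0.998
```

View pics/w3b.png

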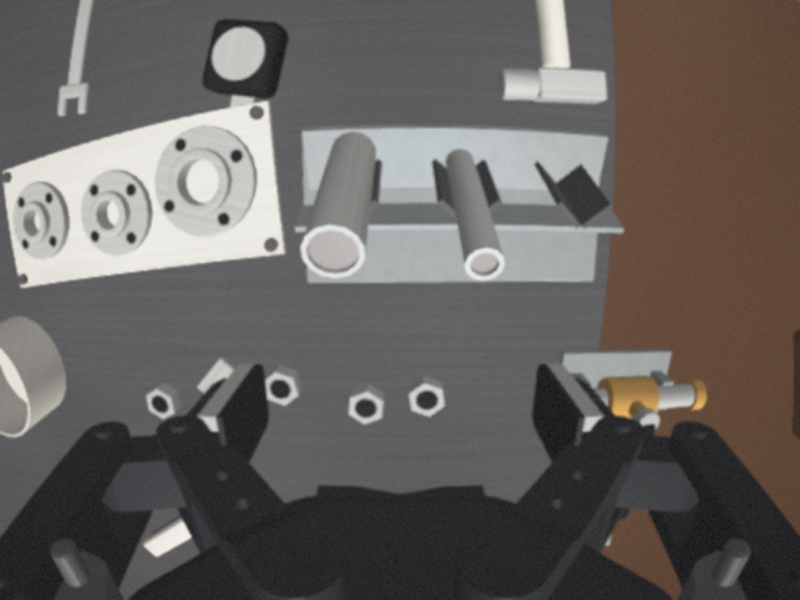

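View pics/w4b.png

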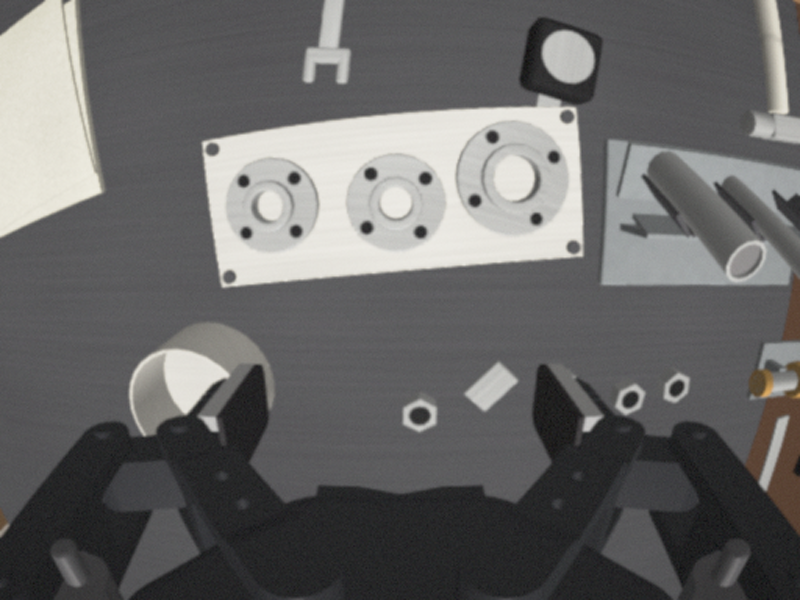

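```bash
cat > ov.py <<'E'
from h import *
W={n:np.load(f"pics/{n}.npy",allow_pickle=True).item() for n in("w3","w4")}
def circ(c,axis,d):
    a=np.linspace(0,2*np.pi,60);u=np.cross(axis,[0,1,0]);u/=np.linalg.norm(u);v=np.cross(axis,u)
    return c+d/2*(np.cos(a)[:,None]*u+np.sin(a)[:,None]*v)
def tile(n,cx,cy,cs,w=44,h=48,k=6):
    I=cv2.imread(f"pics/{n}.png");cx=int(round(cx));cy=int(round(cy));x0=cx-w//2;y0=cy-h//2
    I=cv2.copyMakeBorder(I,40,40,40,40,cv2.BORDER_CONSTANT)
    t=cv2.resize(I[y0+40:y0+h+40,x0+40:x0+w+40],None,fx=k,fy=k,interpolation=cv2.INTER_CUBIC)
    for c,col in cs:
        p=(proj(W[n],c,1)-[x0,y0]+.5)*k-.5
        cv2.polylines(t,[np.round(p*16).astype(np.int32)],True,col,1,cv2.LINE_AA,4)
    cv2.putText(t,f"{n} {x0},{y0}",(3,12),0,.4,(0,0,255),1)
    return t
E
python3 - <<'E'
from ov import *
T=ctrl.camera_params("top");S=ctrl.camera_params("scene");w3,w4=W["w3"],W["w4"]
pts={"A":((36,221),(270,203)),"B":((112,212),(396,203)),"C":((204,181),(514,179)),"thick":((333,251),(745,260))}
E={}
for n,(a,b) in pts.items():
    x,e=tri([(w3,u8(a),1),(w4,u8(b),1)]);print(n,x.round(4),e);E[n]=x
    if len(n)==1: z=onz(w4,u8(b),.028,1)[0];print("  z.028:",z.round(4),onz(w3,u8(a),.028,1)[0].round(4));E[n]=z
x,e=tri([(w3,u8((485,264)),1),(T,u8((511,254)),0),(S,u8((309,316)),0)]);print("slim",x.round(4),e)
x2,e=tri([(w3,u8((485,264)),1),(T,u8((511,254)),0)]);print("slim",x2.round(4),e)
E["slim"]=x
# rack direction: front base edge and lip
print("rack front corners",onz(w3,u8([(309,282),(594,282)]),.0,1).round(4), "lip",onz(w3,u8([(297,230),(623,230)]),.05,1).round(4))
print("plate front corners",onz(w4,u8([(222,287),(583,257)]),.008,1).round(4))
print("nuts",onz(w3,u8([(161,402),(281,388),(366,407),(427,400)]),.016,1).round(4),onz(w4,u8([(420,415),(630,400),(677,388)]),.016,1).round(4))
Z=np.array([0,0,1.]);g=(0,160,0);r=(0,0,255)
ax=np.array([-np.sin(.45),0,np.cos(.45)])
ti=[tile("w4",*u8(pts[k][1])[0],[(circ(E[k],Z,d),g),(circ(E[k],Z,h),r)]) for k,d,h in(("A",.026,.042),("B",.026,.042),("C",.038,.056))]
ti2=[tile("w3",*u8(p)[0],[(circ(E[k],ax,d),g)]) for k,p,d in(("thick",(333,251),.034),("slim",(485,264),.0218))]+[tile("w4",*u8((745,260))[0],[(circ(E["thick"],ax,.034),g)])]
cv2.imwrite("pics/m1.png",np.vstack([np.hstack(ti),np.hstack(ti2)]))
E
```

```text
A [0.6227 0.2551 0.0194] [0.0009, 0.0009]
  z.028: [0.6241 0.2526 0.028 ] [0.6223 0.2466 0.028 ]
B [0.6219 0.1529 0.0183] [0.0007, 0.0007]
  z.028: [0.6218 0.1528 0.028 ] [0.6232 0.146  0.028 ]
C [0.6422 0.0571 0.0136] [0.0005, 0.0005]
  z.028: [0.6419 0.0606 0.028 ] [0.6427 0.0507 0.028 ]
thick [ 0.603  -0.0733  0.1474] [0.0001, 0.0001]
slim [ 0.5965 -0.1522  0.1423] [0.0023, 0.0007, 0.0022]
slim [ 0.5962 -0.152   0.1488] [0.0008, 0.0008]
rack front corners [[ 0.5511 -0.0291  0.    ]
 [ 0.5516 -0.283   0.    ]] lip [[ 0.6025 -0.032   0.05  ]
 [ 0.6056 -0.2825  0.05  ]]
plate front corners [[ 0.551   0.3079  0.008 ]
 [ 0.577  -0.0099  0.008 ]]
nuts [[ 4.340e-01  1.301e-01  1.600e-02]
 [ 4.567e-01  1.000e-04  1.600e-02]
 [ 4.393e-01 -7.690e-02  1.600e-02]
 [ 4.466e-01 -1.317e-01  1.600e-02]] [[ 0.4319  0.1323  0.016 ]
 [ 0.4375 -0.0763  0.016 ]
 [ 0.4464 -0.1319  0.016 ]]
```

View pics/m1.png

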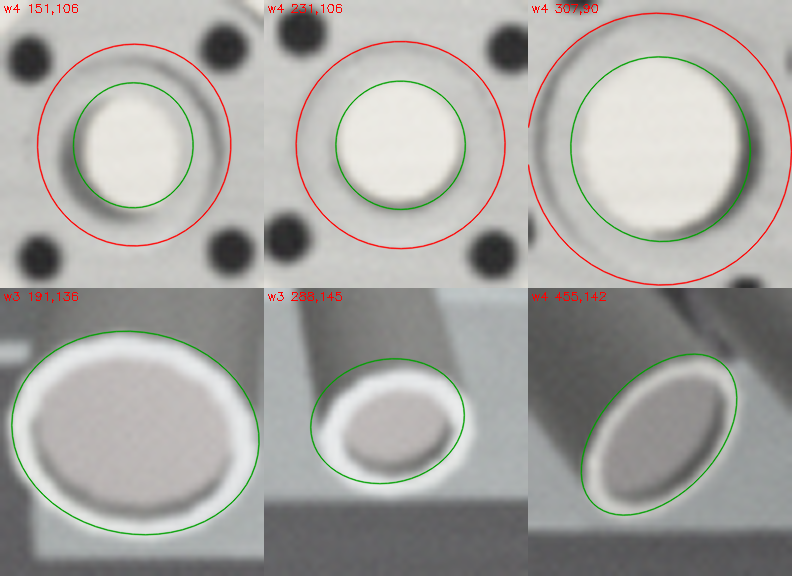

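```bash
cat >> h.py <<'E'
TILT=R.from_euler('y',-.45)*down(0)
A=np.array([-np.sin(.45),0,np.cos(.45)])
E
python3 - <<'E'
from h import *
w3=np.load("pics/w3.npy",allow_pickle=True).item()
s=onz(w3,u8((486,264)),.1437,1)[0];print("slim top",s)
delta(s+.025*A,TILT)
E
```

```text
slim top [ 0.59521584 -0.1543067   0.1437    ]
delta [0.0065 0.3048 0.0789] [-0.0022  0.4532 -0.0045] rows>= 5.0
```

```bash
python3 jog.py '[[0,0.0625,0,0,0.1,0,0.6],[0,0.125,0,0,0.2,0,0.6],[0,0.1875,0,0,0.3,0,0.6],[0,0.25,0,0,0.45,0,0.6],[0.0065,0.305,0,0,0.453,-0.004,0.6],[0.0065,0.305,0.02,-0.002,0.453,-0.004,0.6],[0.0065,0.305,0.079,-0.002,0.453,-0.004,0.6],[0.0065,0.305,0.079,-0.002,0.453,-0.004,0.6],[0.0065,0.305,0.079,-0.002,0.453,-0.004,0.6]]'
python3 - <<'E'
from h import *
delta([ 0.5952,-.1543,.1437]-.049*A,TILT)
wshot("w5");I=cv2.imread("pics/w5.png");cv2.imwrite("pics/w5c.png",cv2.resize(I[150:320,150:370],None,fx=2.6,fy=2.6))
E
```

```text
time_s: 8.85
eef_pos: [0.5856, -0.1535, 0.1679]
eef_rot: [-0.0, 0.975, 0.0, 0.224]
wrist_force: [-0.5, -0.2, 0.8]
opening: 0.601
grasp_force: 0.0
delta [-0.002   0.0008  0.0749] [-0.0003 -0.0016  0.0009] rows>= 1.2
```

View pics/w5c.png

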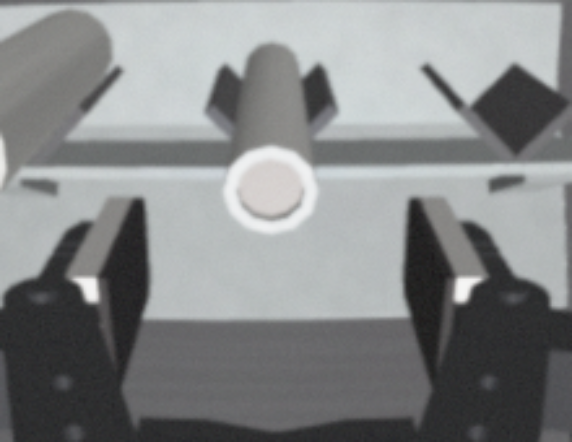

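```bash
python3 jog.py '[[-0.001,-0.0005,0.04,0,0,0,0.6],[-0.001,-0.0005,0.075,0,0,0,0.6],[-0.001,-0.0005,0.075,0,0,0,0.6],[-0.001,-0.0005,0.075,0,0,0,0],[-0.001,-0.0005,0.075,0,0,0,0],[-0.001,-0.0005,0.075,0,0,0,0],[-0.001,-0.0005,0.075,0,0,0,0]]'; python3 st.py
```

```text
time_s: 9.78
eef_pos: [0.6178, -0.1522, 0.101]
eef_rot: [0.0, 0.974, 0.001, 0.225]
wrist_force: [-2.2, 1.9, 5.1]
opening: 0.245
grasp_force: 58.3
9.78 [ 0.6178 -0.1522  0.101 ] yaw 0.15 F [-2.2  1.9  5.1] M [0.43 0.18 0.18] 0.245
```

```bash
python3 jog.py '[[0,0,-0.02,0,0,0,0],[0,0,-0.05,0,0,0,0],[0,0,-0.09,0,0,0,0],[0,0,-0.13,0,0,0,0],[0,0,-0.17,0,0,0,0],[0,0,-0.17,0,0,0,0]]'
python3 - <<'E'
from h import *
delta([.6218,.1528,.26],down(0))
E
```

```text
time_s: 10.52
eef_pos: [0.5436, -0.1533, 0.2563]
eef_rot: [0.002, 0.974, 0.001, 0.227]
wrist_force: [-0.2, 0.7, -1.4]
opening: 0.24
grasp_force: 60.5
delta [ 0.0728 -0.306   0.0301] [ 0.0042 -0.457   0.0024] rows>= 5.1
```

```bash
python3 jog.py '[[0.012,-0.05,0.005,0,-0.08,0,0],[0.025,-0.1,0.01,0,-0.16,0,0],[0.037,-0.15,0.015,0,-0.24,0,0],[0.05,-0.2,0.02,0,-0.32,0,0],[0.06,-0.25,0.025,0,-0.4,0,0],[0.073,-0.306,0.03,0.004,-0.457,0.002,0],[0.073,-0.306,0.03,0.004,-0.457,0.002,0],[0.073,-0.306,0.03,0.004,-0.457,0.002,0],[0.073,-0.306,0.03,0.004,-0.457,0.002,0]]'
python3 - <<'E'
from h import *
delta([.6218,.1528,.145],down(0))
E
```

```text
time_s: 11.65
eef_pos: [0.6205, 0.153, 0.2559]
eef_rot: [-0.002, 1.0, -0.0, -0.004]
wrist_force: [-0.0, -0.2, -1.9]
opening: 0.241
grasp_force: 60.4
delta [0.0021 0.0007 0.1109] [-0.0047  0.0072 -0.0001] rows>= 1.8
```

```bash
python3 jog.py '[[0.001,0,0.055,-0.0047,0.007,0,0],[0.001,0,0.111,-0.0047,0.007,0,0],[0.001,0,0.111,-0.0047,0.007,0,0],[0.001,0,0.111,-0.0047,0.007,0,0]]';python3 st.py
python3 - <<'E'
from h import *
P,I=wshot("w6");o=ctrl.get_obs();Rt=q2R(o["eef_rot"]);p=o["eef_pos"]
c=p+Rt.apply([0,0,.082]);a=np.linspace(0,2*np.pi,60)
K=4;x0,y0=165,95;t=cv2.resize(I[y0:y0+145,x0:x0+190],None,fx=K,fy=K,interpolation=cv2.INTER_CUBIC)
def dr(C,col):
    q=(proj(P,C,1)-[x0,y0]+.5)*K-.5;cv2.polylines(t,[np.round(q*16).astype(np.int32)],False,col,1,cv2.LINE_AA,4)
ring=np.c_[np.cos(a),np.sin(a),0*a]
dr(c+Rt.apply(ring*.0109),(0,0,255))
for s in(-1,1): dr(np.array([c+Rt.apply([0,s*.0109,0]),c+Rt.apply([0,s*.0109,-.05])]),(0,0,255))
for d,z in((.026,.028),(.042,.028),(.080,.019)): dr(np.array([.6218,.1528,z])+ring*d/2,(0,160,0))
cv2.imwrite("pics/w6c.png",t);print(t.shape)
E
```

```text
time_s: 12.15
eef_pos: [0.6225, 0.154, 0.1478]
eef_rot: [-0.0, 1.0, 0.0, 0.002]
wrist_force: [0.7, 0.4, -1.1]
opening: 0.237
grasp_force: 60.5
12.15 [0.6225 0.154  0.1478] yaw 0.0 F [ 0.7  0.4 -1.1] M [ 0.02 -0.03 -0.02] 0.237
(580, 760, 3)
```

View pics/w6c.png

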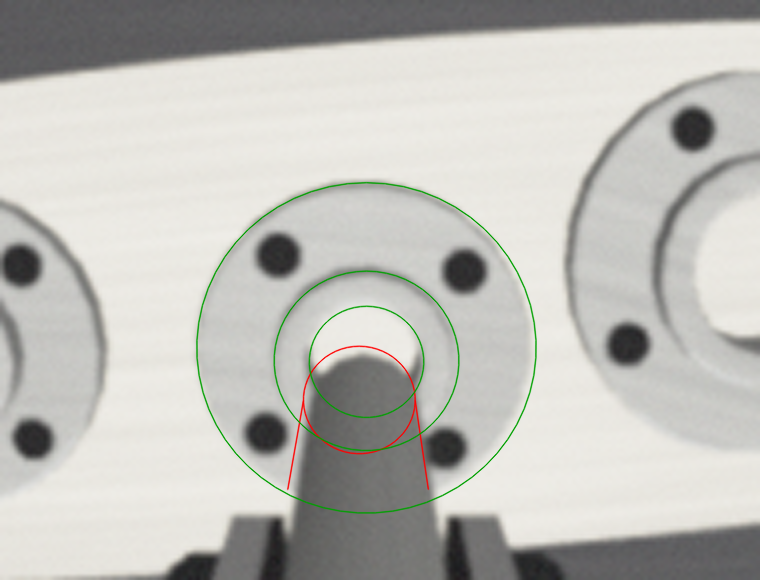

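```bash
python3 jog.py '[[0.0003,0,0.02,0,0,0,0],[0.0003,0,0.035,0,0,0,0],[0.0003,0,0.043,0,0,0,0],[0.0003,0,0.043,0,0,0,0]]' >/dev/null;python3 st.py
```

```text
12.7 [0.6206 0.1547 0.1009] yaw 0.07 F [-0.6 -0.4 -1. ] M [-0.01  0.02 -0.05] 0.24
```

```bash
python3 st.py; for i in 1 2 3; do python3 jog.py '[[0,0,0.004,0,0,0,0],[0,0,0.004,0,0,0,0]]' >/dev/null;python3 st.py;done
```

```text
12.7 [0.6206 0.1547 0.1009] yaw 0.07 F [-0.6 -0.4 -1. ] M [-0.01  0.02 -0.05] 0.24
12.95 [0.6215 0.1548 0.0982] yaw 0.07 F [ 0.4 -0.7 -1.3] M [ 0.01 -0.05  0.03] 0.241
13.2 [0.6211 0.1547 0.0939] yaw 0.07 F [-0.3 -1.2 -1.5] M [-0.06  0.02  0.01] 0.237
13.45 [0.6211 0.1547 0.0897] yaw 0.06 F [ 0.3  0.2 -2.3] M [ 0.05  0.02 -0.02] 0.238
```

```bash
for i in 1 2 3; do python3 jog.py '[[0,0,0.0015,0,0,0,0],[0,0,0.0015,0,0,0,0]]' >/dev/null;python3 st.py;done
```

```text
13.7 [0.6215 0.1547 0.0888] yaw 0.07 F [ 0.5  0.4 -1.5] M [-0.04 -0.02 -0.02] 0.239
13.95 [0.622  0.1547 0.0886] yaw 0.07 F [-2.7 -0.5  6.2] M [-0.13  0.62 -0.02] 0.236
14.2 [0.6225 0.1548 0.0886] yaw 0.08 F [-4.8 -0.1 13.5] M [-0.2   1.15  0.04] 0.238
```

```bash
python3 jog.py '[[0,0,-0.001,0,0,0,0.2],[0,0,-0.001,0,0,0,0.7],[0,0,-0.001,0,0,0,0.7],[0,0,-0.001,0,0,0,0.7],[0,0,-0.03,0,0,0,0.8],[0,0,-0.08,0,0,0,0.8],[0,0,-0.14,0,0,0,0.8],[0,0,-0.165,0,0,0,0.8],[0,0,-0.165,0,0,0,0.8]]' >/dev/null;python3 st.py
python3 - <<'E'
from h import *
wshot("w7")
t=np.array([.603,-.0733,.1474]);delta(t+.025*A,TILT); print(t-.049*A)
E
```

```text
15.32 [0.6229 0.1548 0.2536] yaw 0.07 F [-0.  -0.5 -1. ] M [-0.09 -0.01  0.02] 0.798
delta [-0.0299  0.228   0.081 ] [-0.0007  0.4486  0.0011] rows>= 3.9
[ 0.62431331 -0.0733      0.10327809]
```

```bash
python3 jog.py '[[0,0.05,0,0,0.1,0,0.8],[-0.01,0.11,0,0,0.2,0,0.8],[-0.02,0.17,0,0,0.3,0,0.8],[-0.03,0.227,0,0,0.4,0,0.8],[-0.03,0.227,0.03,0,0.449,0,0.8],[-0.03,0.227,0.081,0,0.449,0,0.8],[-0.03,0.227,0.081,0,0.449,0,0.8],[-0.03,0.227,0.081,0,0.449,0,0.8]]' >/dev/null;python3 st.py
python3 - <<'E'
from h import *
delta([.6243,-.0733,.1033],TILT)
E
```

```text
16.38 [ 0.592  -0.0723  0.17  ] yaw 0.06 F [0.9 0.6 1.3] M [ 0.01  0.2  -0.03] 0.8
delta [0.0001 0.0011 0.0741] [-0.0011  0.0011  0.001 ] rows>= 1.2
```

```bash
python3 jog.py '[[0,0,0.04,0,0,0,0.8],[0,0,0.074,0,0,0,0.8],[0,0,0.074,0,0,0,0.8],[0,0,0.074,0,0,0,0],[0,0,0.074,0,0,0,0],[0,0,0.074,0,0,0,0],[0,0,0.074,0,0,0,0]]'>/dev/null; python3 st.py; python3 jog.py '[[0,0,-0.02,0,0,0,0],[0,0,-0.05,0,0,0,0],[0,0,-0.09,0,0,0,0],[0,0,-0.13,0,0,0,0],[0,0,-0.17,0,0,0,0],[0,0,-0.17,0,0,0,0],[0,0,-0.17,0,0,0,0]]' >/dev/null; python3 st.py
python3 - <<'E'
from h import *
delta([.6419,.0586,.16],down(0))
E
```

```text
17.25 [ 0.6248 -0.0722  0.1056] yaw 0.09 F [-2.   1.8  4.1] M [0.43 0.2  0.19] 0.381
18.12 [ 0.5493 -0.0722  0.2552] yaw 0.04 F [-0.1 -0.7 -4.8] M [ 0.05  0.51 -0.  ] 0.385
delta [ 0.0423 -0.1307  0.1261] [-0.0008 -0.4481  0.0009] rows>= 3.0
```

```bash
python3 jog.py '[[0.015,-0.03,0,0,-0.1,0,0],[0.05,-0.08,0,0,-0.25,0,0],[0.095,-0.131,0.01,0,-0.4,0,0],[0.088,-0.131,0.03,-0.001,-0.448,0.001,0],[0.0423,-0.131,0.126,-0.001,-0.448,0.001,0],[0.0423,-0.131,0.126,-0.001,-0.448,0.001,0],[0.0423,-0.131,0.126,-0.001,-0.448,0.001,0],[0.0423,-0.131,0.126,-0.001,-0.448,0.001,0],[0.0423,-0.131,0.126,-0.001,-0.448,0.001,0]]' >/dev/null; python3 st.py;python3 - <<'E'
from h import *
P,I=wshot("w8");o=ctrl.get_obs();Rt=q2R(o["eef_rot"]);p=o["eef_pos"];print(Rt.as_matrix()[:,2])
c=p+Rt.apply([0,0,.083]);a=np.linspace(0,2*np.pi,60)
K=4;x0,y0=165,95;t=cv2.resize(I[y0:y0+145,x0:x0+190],None,fx=K,fy=K,interpolation=cv2.INTER_CUBIC)
def dr(C,col):
    q=(proj(P,C,1)-[x0,y0]+.5)*K-.5;cv2.polylines(t,[np.round(q*16).astype(np.int32)],False,col,1,cv2.LINE_AA,4)
ring=np.c_[np.cos(a),np.sin(a),0*a]
dr(c+Rt.apply(ring*.017),(0,0,255))
for s in(-1,1): dr(np.array([c+Rt.apply([0,s*.017,0]),c+Rt.apply([0,s*.017,-.05])]),(0,0,255))
for d,z in((.038,.028),(.056,.028),(.095,.019)): dr(np.array([.6419,.0586,z])+ring*d/2,(0,160,0))
cv2.imwrite("pics/w8c.png",t)
E
```

```text
19.25 [0.6445 0.0585 0.164 ] yaw -0.01 F [ 1.  -0.7 -3.3] M [-0.01 -0.02 -0.03] 0.387
[ 5.86091236e-03 -7.87052618e-04 -9.99982515e-01]
```

View pics/w8c.png

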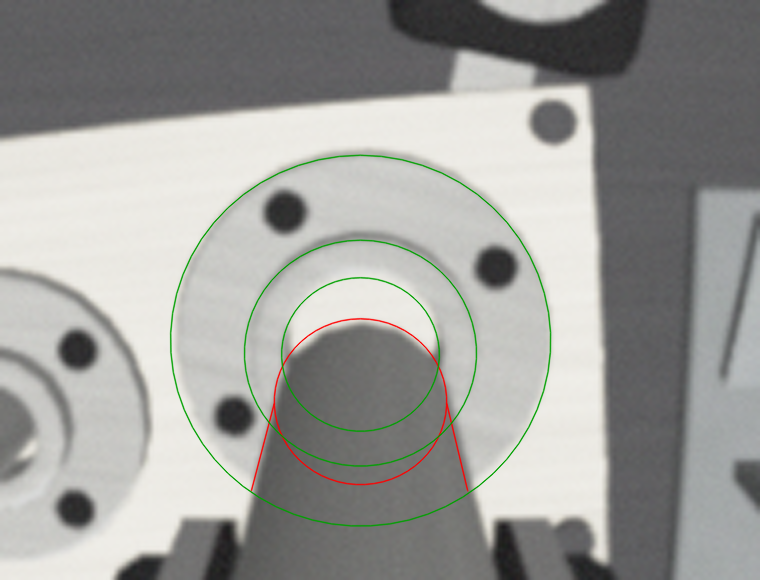

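```bash
python3 jog.py '[[-0.001,0,0.02,0,0.005,0,0],[-0.001,0,0.035,0,0.005,0,0],[-0.001,0,0.047,0,0.005,0,0],[-0.001,0,0.047,0,0.005,0,0]]' >/dev/null;python3 st.py;  for i in 1 2; do python3 jog.py '[[0,0,0.004,0,0,0,0],[0,0,0.004,0,0,0,0]]' >/dev/null;python3 st.py;done
```

```text
19.8 [0.6409 0.0587 0.1129] yaw -0.01 F [-0.7 -0.6 -3.7] M [ 0.01 -0.06 -0.03] 0.381
20.05 [0.6419 0.0587 0.1102] yaw -0.0 F [ 0.3 -0.  -4.6] M [-0.01 -0.01  0.01] 0.384
20.3 [0.6415 0.0587 0.1057] yaw 0.0 F [ 0.3  0.1 -4.2] M [-0.05 -0.    0.02] 0.383
```

```bash
for i in 1 2 3; do python3 jog.py '[[0,0,0.004,0,0,0,0],[0,0,0.004,0,0,0,0]]' >/dev/null;python3 st.py;done;  for i in 1 2 3; do python3 jog.py '[[0,0,0.0015,0,0,0,0],[0,0,0.0015,0,0,0,0]]' >/dev/null;python3 st.py;done
```

```text
20.55 [0.6414 0.0587 0.1015] yaw -0.0 F [ 0.1 -0.4 -3.9] M [ 0.06  0.02 -0.  ] 0.378
20.8 [0.6414 0.0587 0.0975] yaw -0.0 F [-0.8 -0.3 -3.7] M [-0.   -0.04  0.04] 0.39
21.05 [0.6414 0.0587 0.0935] yaw -0.0 F [ 0.6 -0.4 -3.4] M [ 0.03  0.07 -0.  ] 0.383
21.3 [0.6418 0.0587 0.0924] yaw -0.0 F [-0.2  0.5 -3.5] M [-0.03 -0.03  0.03] 0.384
21.55 [0.6417 0.0587 0.0909] yaw 0.0 F [ 0.1 -0.8 -4.4] M [ 0.04 -0.01  0.02] 0.385
21.8 [0.642  0.0587 0.0896] yaw -0.0 F [ 0.5  0.3 -3.7] M [ 0.04  0.01 -0.03] 0.383
```

```bash
for i in 1 2 3; do python3 jog.py '[[0,0,0.0015,0,0,0,0],[0,0,0.0015,0,0,0,0]]' >/dev/null;python3 st.py;done
```

```text
22.05 [0.6425 0.0587 0.0894] yaw 0.0 F [-2.7  0.7  5.2] M [0.   0.57 0.01] 0.388
22.3 [0.643  0.0587 0.0894] yaw 0.01 F [-4.3  1.6 14. ] M [ 0.02  1.15 -0.02] 0.383
22.55 [0.6434 0.0587 0.0893] yaw 0.02 F [-7.9  0.5 20.2] M [0.08 1.85 0.03] 0.383
```

```bash
python3 jog.py '[[0,0,-0.003,0,0,0,0.4],[0,0,-0.003,0,0,0,0.8],[0,0,-0.003,0,0,0,0.8],[0,0,-0.003,0,0,0,0.8],[0,0,-0.03,0,0,0,0.8],[0,0,-0.08,0,0,0,0.8],[0,0,-0.14,0,0,0,0.8],[-0.05,0.02,-0.14,0,0,0,0.8]]' >/dev/null;python3 st.py
python3 jog.py '[[-0.19,0.04,0.0,0,0,0,0.55],[-0.19,0.04,0.0,0,0,0,0.55],[-0.19,0.04,0,0,0,0,0.55],[-0.19,0.04,0,0,0,0,0.55],[-0.19,0.04,0,0,0,0,0.55]]';python3 - <<'E'
from h import *
P,I=wshot("w9");cv2.imwrite("pics/w9c.png",cv2.resize(I[:300],None,fx=1.5625,fy=1.5625,interpolation=cv2.INTER_CUBIC))
E
```

```text
23.55 [0.5964 0.0384 0.2318] yaw 0.08 F [ 0.3 -1.3 -0.2] M [-0.04 -0.01 -0.04] 0.802
time_s: 24.18
eef_pos: [0.4016, -0.0016, 0.2243]
eef_rot: [0.0, 1.0, -0.0, 0.004]
wrist_force: [1.2, -0.1, 1.3]
opening: 0.551
grasp_force: 0.0
```

View pics/w9c.png

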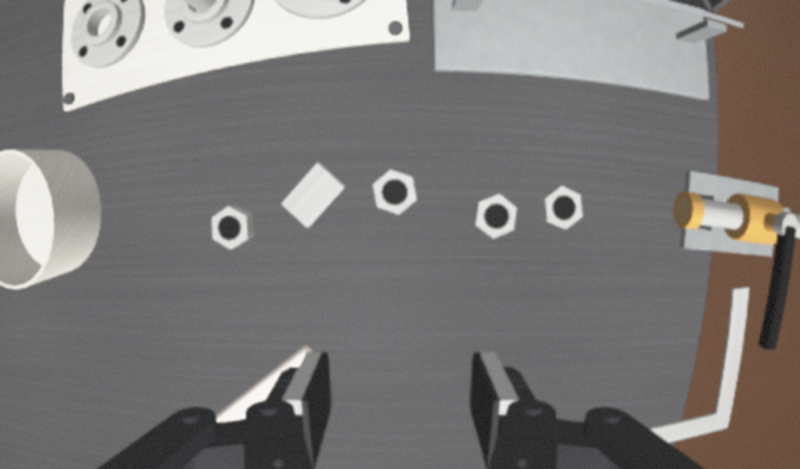

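```bash
cat > nuts.py <<'E'
from h import *
def fitnuts(name,pix,show=None):
    P=np.load(f"pics/{name}.npy",allow_pickle=True).item();g=cv2.cvtColor(cv2.imread(f"pics/{name}.png"),6).astype(float)
    g=cv2.resize(g,None,fx=4,fy=4,interpolation=cv2.INTER_CUBIC);out=[];ang=np.arange(6)*np.pi/3+np.pi/6
    def hexpx(v,s=1):
        a=ang+v[2];C=np.c_[v[0]+s*.01732*np.cos(a),v[1]+s*.01732*np.sin(a),0*a+.016];return ((proj(P,C,1)+.5)*4-.5)
    def mean(p):
        m=np.zeros(g.shape,np.uint8);cv2.fillPoly(m,[np.round(p*16).astype(np.int32)],255,shift=4);return m
    for p in pix:
        c0=onz(P,np.array(p),.016,1)[0][:2]
        def cost(v):
            a=mean(hexpx(v,1)); b=mean(hexpx(v,1.2)); c=mean(hexpx(v,.75))
            i=(a>0)&(c==0); o=(b>0)&(a==0); return g[o].mean()-g[i].mean()
        from scipy.optimize import minimize
        best=min((minimize(cost,[*c0,t],method="Nelder-Mead",options=dict(initial_simplex=np.array([[*c0,t],[c0[0]+.003,c0[1],t],[c0[0],c0[1]+.003,t],[*c0,t+.2]]))) for t in(0,.35,.7)),key=lambda r:r.fun)
        out.append(best.x);print(best.x[:2].round(4),"yaw of flats deg",round(float(np.degrees(best.x[2])%60),1),round(best.fun,1))
    return out
E
python3 - <<'E'
from nuts import *
fitnuts("w9",u8([(230,228),(395,192),(497,216),(564,207)]))
E
```

```text
[0.4311 0.1324] yaw of flats deg 29.1 -80.2
[0.4556 0.0013] yaw of flats deg 40.9 -90.5
[ 0.438  -0.0762] yaw of flats deg 23.6 -89.4
[ 0.4466 -0.1311] yaw of flats deg 38.6 -86.1
```

Run:
```python
from h import *
delta([.438,-.0762,.06],down(np.radians(53.6)))
T=ctrl.camera_params("top");S=ctrl.camera_params("scene")
print("tin rim",tri([(T,u8((196,350)),0),(S,u8((569,250)),0)]))
```

```text
delta [0.0344 0.0745 0.1647] [ 0.0046 -0.0071 -0.9358] rows>= 5.0
tin rim (array([0.45809591, 0.32266049, 0.07605016]), [0.0048, 0.0048])
```

```bash
python3 jog.py '[[0.034,0.074,0.05,0,0,-0.187,0.55],[0.034,0.074,0.1,0,0,-0.374,0.55],[0.034,0.074,0.165,0,0,-0.56,0.55],[0.034,0.074,0.165,0,0,-0.748,0.55],[0.034,0.074,0.165,0.004,-0.007,-0.936,0.55],[0.034,0.074,0.165,0.004,-0.007,-0.936,0.55],[0.034,0.074,0.165,0.004,-0.007,-0.936,0.55],[0.034,0.074,0.165,0.004,-0.007,-0.936,0.55]]' >/dev/null; python3 st.py
python3 - <<'E'
from h import *
delta([.438,-.0762,.004],down(np.radians(53.6)))
E
```

```text
25.23 [ 0.4366 -0.0754  0.059 ] yaw 53.53 F [-0.6  0.4  0.5] M [-0.    0.01 -0.04] 0.55
delta [0.0002 0.0017 0.055 ] [-0.0006  0.0008 -0.0013] rows>= 0.9
```

```bash
python3 jog.py '[[0,0.001,0.03,0,0,0,0.55],[0,0.001,0.054,0,0,0,0.55],[0,0.001,0.054,0,0,0,0.55],[0,0.001,0.054,0,0,0,0],[0,0.001,0.054,0,0,0,0],[0,0.001,0.054,0,0,0,0]]' >/dev/null; python3 st.py;python3 jog.py '[[0,0,-0.05,0,0,0,0],[0,0,-0.11,0,0,0,0],[0,0,-0.17,0,0,0,0],[0,0,-0.17,0,0,0,0]]'
python3 - <<'E'
from h import *
delta([.45,.20,.20],down(0))
E
```

```text
25.98 [ 0.4378 -0.0763  0.006 ] yaw 53.62 F [-0.1  0.2  6. ] M [ 0.12  0.14 -0.01] 0.325
time_s: 26.48
eef_pos: [0.4405, -0.0774, 0.1803]
eef_rot: [0.004, 0.892, 0.451, 0.003]
wrist_force: [0.3, 1.0, -2.1]
opening: 0.326
grasp_force: 59.8
delta [ 0.2291 -0.1566 -0.021 ] [ 0.0086 -0.0058  0.9361] rows>= 5.0
```

```bash
python3 jog.py '[[0.05,-0.04,-0.02,0,0,0.187,0],[0.1,-0.08,-0.02,0,0,0.374,0],[0.15,-0.12,-0.02,0,0,0.56,0],[0.2,-0.15,-0.02,0,0,0.748,0],[0.24,-0.19,-0.02,0.008,-0.006,0.936,0],[0.247,-0.207,-0.021,0.008,-0.006,0.936,0],[0.247,-0.207,-0.021,0.008,-0.006,0.936,0],[0.247,-0.207,-0.021,0.008,-0.006,0.936,0]]' >/dev/null; python3 st.py
python3 - <<'E'
from h import *
P,I=wshot("w10");cv2.imwrite("pics/w10c.png",cv2.resize(I[:300],None,fx=1.5625,fy=1.5625,interpolation=cv2.INTER_CUBIC))
E
```

```text
27.48 [0.4161 0.2455 0.1947] yaw 0.14 F [ 0.6 -0.7 -1. ] M [-0.    0.01 -0.04] 0.326
```

View pics/w10c.png

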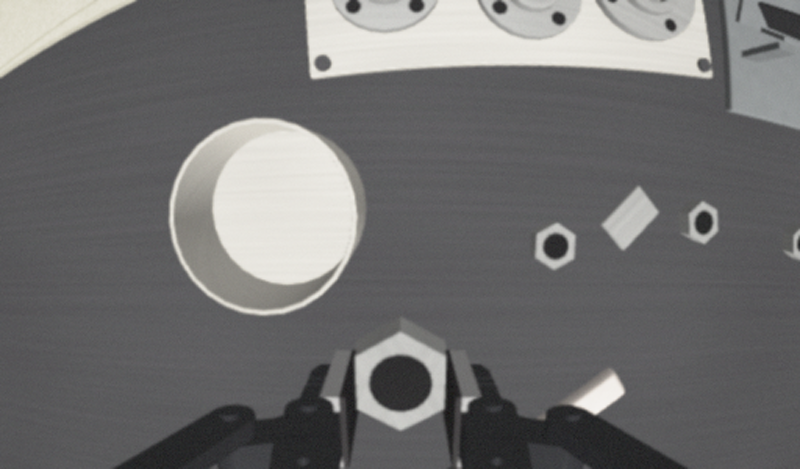

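Run:
```python
from h import *
P=np.load("pics/w10.npy",allow_pickle=True).item()
Q=onz(P,u8([(170,216),(358,216),(264,118),(264,315),(264,216)]),.07,1);print(Q.round(4),Q[:4].mean(0))
c=np.array([(Q[2]+Q[3])[0]/2,(Q[0]+Q[1])[1]/2])
print(c);delta([c[0]-.022,c[1],.12],down(0))
```

```text
[[0.4598 0.3884 0.07  ]
 [0.4559 0.2692 0.07  ]
 [0.515  0.3238 0.07  ]
 [0.3959 0.3292 0.07  ]
 [0.457  0.3252 0.07  ]] [0.45663942 0.3276506  0.07      ]
[0.45544659 0.32877291]
delta [ 0.0179 -0.0836  0.075 ] [-0.0034  0.0116  0.0008] rows>= 1.8
```

```bash
python3 jog.py '[[0.018,-0.06,0.02,-0.003,0.011,0,0],[0.018,-0.0836,0.06,-0.003,0.011,0,0],[0.018,-0.0836,0.12,-0.003,0.011,0,0],[0.018,-0.0836,0.16,-0.003,0.011,0,0],[0.018,-0.0836,0.16,-0.003,0.011,0,0],[0.018,-0.0836,0.16,-0.003,0.011,0,0.5],[0.018,-0.0836,0.16,-0.003,0.011,0,0.5],[0.018,-0.0836,0.16,-0.003,0.011,0,0.5],[0.018,-0.0836,0.09,-0.003,0.011,0,0.5],[0.018,-0.0836,0.02,-0.003,0.011,0,0.5]]'
python3 - <<'E'
from h import *
delta([.4311,.1324,.06],down(np.radians(-.9)))
E
```

```text
time_s: 28.78
eef_pos: [0.4341, 0.3293, 0.1626]
eef_rot: [-0.0, 1.0, 0.0, -0.0]
wrist_force: [2.7, 0.4, -0.2]
opening: 0.5
grasp_force: 0.0
delta [-0.003   0.197   0.1024] [-0.0009  0.0001  0.0159] rows>= 3.6
```

```bash
python3 jog.py '[[-0.003,0.06,0,0,0,0.016,0.55],[-0.003,0.12,0,0,0,0.016,0.55],[-0.003,0.18,0.05,0,0,0.016,0.55],[-0.003,0.197,0.105,0,0,0.016,0.55],[-0.003,0.197,0.105,0,0,0.016,0.55],[-0.003,0.197,0.105,0,0,0.016,0.55],[-0.003,0.197,0.105,0,0,0.016,0.55]]' >/dev/null; python3 st.py
python3 - <<'E'
from h import *
wshot("w11")
delta([.4311,.1324,.004],down(np.radians(-.9)))
E
```

```text
29.65 [0.4335 0.1336 0.0578] yaw -0.85 F [ 0.4 -0.1 -0.3] M [ 0.07 -0.02 -0.03] 0.551
delta [-0.0025  0.0013  0.0537] [-0.0016 -0.0046  0.0012] rows>= 0.9
```

Run:
```python
from nuts import *
P=np.load("pics/w11.npy",allow_pickle=True).item()
px=proj(P,[[.4311,.1324,.016],[.4556,.0013,.016],[.4466,-.1311,.016]],1);print(px)
fitnuts("w10",u8([(555,246),(703,222)]))
fitnuts("w11",px[:1])
```

```text
[[256.36850038 216.07554999]
 [436.75721266 178.34048512]
 [537.41505737 188.2586855 ]]
[0.431 0.133] yaw of flats deg 30.7 -78.6
[0.4552 0.0017] yaw of flats deg 41.8 -67.6
[0.4314 0.133 ] yaw of flats deg 29.5 -88.8
```

Nut unmoved; go down and take it.

```bash
python3 jog.py '[[-0.001,0.001,0.03,0,0,0,0.55],[-0.001,0.001,0.0535,0,0,0,0.55],[-0.001,0.001,0.0535,0,0,0,0.55],[-0.001,0.001,0.0535,0,0,0,0],[-0.001,0.001,0.0535,0,0,0,0],[-0.001,0.001,0.0535,0,0,0,0]]' >/dev/null; python3 st.py;python3 jog.py '[[0,0,-0.05,0,0,0,0],[0,0,-0.1,0,0,0,0],[0.02,-0.06,-0.1,0,0,0,0],[0.047,-0.12,-0.1,0,0,0,0],[0.047,-0.18,-0.1,0,0,0,0],[0.047,-0.195,-0.1,0,0,0,0],[0.047,-0.195,-0.1,0,0,0,0],[0.047,-0.195,-0.1,0,0,0,0]]' >/dev/null; python3 st.py
python3 - <<'E'
from h import *
delta([.478,.328,.045],down(0))
E
```

```text
30.45 [0.4321 0.132  0.0039] yaw -0.91 F [-1.5  2.   7.1] M [0.21 0.23 0.06] 0.333
31.45 [0.4804 0.3245 0.1025] yaw -0.96 F [-0.9 -0.5 -0.8] M [-0.06 -0.01 -0.05] 0.327
delta [-0.0025 -0.0035  0.0575] [-0.0006 -0.0002 -0.0168] rows>= 0.9
```

```bash
python3 jog.py '[[-0.002,-0.0035,0.03,0,0,0,0],[-0.002,-0.0035,0.057,0,0,0,0],[-0.002,-0.0035,0.057,0,0,0,0],[-0.002,-0.0035,0.057,0,0,0,0.5],[-0.002,-0.0035,0.057,0,0,0,0.5],[-0.002,-0.0035,0.057,0,0,0,0.5],[-0.002,-0.0035,0,0,0,0,0.5],[-0.002,-0.0035,-0.05,0,0,0,0.5]]' >/dev/null; python3 st.py
python3 - <<'E'
from h import *
delta([.4554,.0015,.06],down(np.radians(11)))
E
```

```text
32.45 [0.4786 0.3293 0.1542] yaw -0.91 F [ 1.3 -0.1  0.6] M [ 0.03  0.04 -0.04] 0.497
delta [-0.018   0.3282  0.0937] [-0.0012 -0.0007 -0.2079] rows>= 5.5
```

```bash
python3 jog.py '[[-0.003,0.06,0,0,0,-0.1,0.55],[-0.003,0.12,0,0,0,-0.208,0.55],[-0.01,0.18,0,0,0,-0.208,0.55],[-0.018,0.24,0,0,0,-0.208,0.55],[-0.018,0.3,0.03,0,0,-0.208,0.55],[-0.018,0.328,0.08,0,0,-0.208,0.55],[-0.018,0.328,0.094,0,0,-0.208,0.55],[-0.018,0.328,0.094,0,0,-0.208,0.55],[-0.018,0.328,0.094,0,0,-0.208,0.55]]' >/dev/null; python3 st.py
python3 - <<'E'
from nuts import *
wshot("w12")
P=np.load("pics/w12.npy",allow_pickle=True).item()
n=fitnuts("w12",proj(P,[[.4554,.0015,.016],[.4466,-.1311,.016]],1))[0]
delta([n[0],n[1],.004],down(np.radians((np.degrees(n[2])+30)%60)))
E
```

```text
33.58 [0.4568 0.0024 0.0595] yaw 11.09 F [ 0.  -0.   0.1] M [ 0.05 -0.02  0.02] 0.553
[0.4559 0.0016] yaw of flats deg 41.2 -88.3
[ 0.4466 -0.1308] yaw of flats deg 38.1 -89.4
delta [-0.0013  0.0005  0.0556] [ 0.     -0.0036 -0.002 ] rows>= 0.9
```

```bash
python3 jog.py '[[-0.001,0.0005,0.03,0,0,0,0.55],[-0.001,0.0005,0.055,0,0,0,0.55],[-0.001,0.0005,0.055,0,0,0,0.55],[-0.001,0.0005,0.055,0,0,0,0],[-0.001,0.0005,0.055,0,0,0,0],[-0.001,0.0005,0.055,0,0,0,0]]' >/dev/null; python3 st.py;python3 jog.py '[[0,0,-0.05,0,0,0,0],[0,0,-0.1,0,0,0,0],[0.01,-0.06,-0.1,0,0,0.1,0],[0.02,-0.12,-0.1,0,0,0.19,0],[0.03,-0.18,-0.1,0,0,0.19,0],[0.045,-0.24,-0.1,0,0,0.19,0],[0.055,-0.3,-0.1,0,0,0.19,0],[0.062,-0.32,-0.1,0,0,0.19,0],[0.062,-0.32,-0.1,0,0,0.19,0],[0.062,-0.32,-0.1,0,0,0.19,0]]' >/dev/null; python3 st.py
python3 - <<'E'
from h import *
delta([.456,.328,.05],down(0))
E
```

```text
34.38 [0.4561 0.001  0.0047] yaw 11.01 F [-0.4  0.9  7.2] M [0.31 0.15 0.02] 0.33
35.62 [0.4544 0.3257 0.1035] yaw 0.07 F [-0.6 -0.2 -0.5] M [ 0.02  0.01 -0.02] 0.332
delta [ 0.0016 -0.0023  0.0535] [-0.0006 -0.0003  0.0012] rows>= 0.9
```

```bash
python3 jog.py '[[0.0016,-0.002,0.03,0,0,0,0],[0.0016,-0.002,0.053,0,0,0,0],[0.0016,-0.002,0.053,0,0,0,0],[0.0016,-0.002,0.053,0,0,0,0.5],[0.0016,-0.002,0.053,0,0,0,0.5],[0.0016,-0.002,0.053,0,0,0,0.5],[0.0016,-0.002,0,0,0,0,0.5],[0.0016,-0.002,-0.05,0,0,0,0.5]]' >/dev/null; python3 st.py
python3 - <<'E'
from h import *
delta([.4466,-.131,.06],down(np.radians(8.3)))
E
```

```text
36.62 [0.4556 0.3288 0.1548] yaw 0.12 F [ 0.2  0.5 -0.3] M [-0.   -0.04 -0.01] 0.501
delta [-0.01    0.4598  0.0943] [-1.000e-03 -1.000e-04 -1.427e-01] rows>= 7.5
```

```bash
python3 jog.py '[[-0.003,0.06,0,0,0,-0.1,0.55],[-0.01,0.12,0,0,0,-0.143,0.55],[-0.01,0.18,0,0,0,-0.143,0.55],[-0.01,0.24,0,0,0,-0.143,0.55],[-0.01,0.3,0,0,0,-0.143,0.55],[-0.01,0.36,0,0,0,-0.143,0.55],[-0.01,0.42,0.04,0,0,-0.143,0.55],[-0.01,0.459,0.08,0,0,-0.143,0.55],[-0.01,0.459,0.094,0,0,-0.143,0.55],[-0.01,0.459,0.094,0,0,-0.143,0.55]]' >/dev/null; python3 jog.py '[[0,0,0,0,0,0,0.55]]' >/dev/null;python3 st.py
python3 - <<'E'
from nuts import *
wshot("w13")
P=np.load("pics/w13.npy",allow_pickle=True).item()
n=fitnuts("w13",proj(P,[[.4466,-.1311,.016]],1))[0]
delta([n[0],n[1],.004],down(np.radians((np.degrees(n[2])+30)%60)))
E
```

```text
38.0 [ 0.4477 -0.1294  0.06  ] yaw 8.39 F [-0.5  1.3 -0.1] M [-0.01  0.04  0.02] 0.553
[ 0.4469 -0.1312] yaw of flats deg 38.5 -91.9
delta [-0.0014  0.0015  0.0563] [ 0.0002 -0.0027 -0.001 ] rows>= 0.9
```

```bash
python3 jog.py '[[-0.001,0.001,0.03,0,0,0,0.55],[-0.001,0.001,0.056,0,0,0,0.55],[-0.001,0.001,0.056,0,0,0,0.55],[-0.001,0.001,0.056,0,0,0,0],[-0.001,0.001,0.056,0,0,0,0],[-0.001,0.001,0.056,0,0,0,0]]' >/dev/null; python3 st.py;python3 jog.py '[[0,0,-0.05,0,0,0,0],[0,0,-0.11,0,0,0,0],[0.01,-0.06,-0.15,0,0,0.1,0],[0.02,-0.12,-0.15,0,0,0.143,0],[0.03,-0.18,-0.15,0,0,0.143,0],[0.035,-0.24,-0.15,0,0,0.143,0],[0.045,-0.3,-0.15,0,0,0.143,0],[0.055,-0.36,-0.15,0,0,0.143,0],[0.06,-0.41,-0.15,0,0,0.143,0],[0.06,-0.41,-0.15,0,0,0.143,0]]' >/dev/null; python3 st.py
python3 - <<'E'
from h import *
P,I=wshot("w14");cv2.imwrite("pics/w14c.png",cv2.resize(I[:300],None,fx=1.5625,fy=1.5625,interpolation=cv2.INTER_CUBIC))
delta([.456,.328,.06],down(0))
E
```

```text
38.8 [ 0.4475 -0.1315  0.0046] yaw 8.32 F [-0.8  1.6  7.4] M [0.39 0.08 0.02] 0.333
40.05 [0.4455 0.2863 0.1542] yaw 0.4 F [ 0.  -0.3 -0.1] M [-0.   -0.01 -0.03] 0.335
delta [ 0.0104 -0.0432  0.094 ] [-0.0013 -0.0014  0.0055] rows>= 1.7
```

View pics/w14c.png

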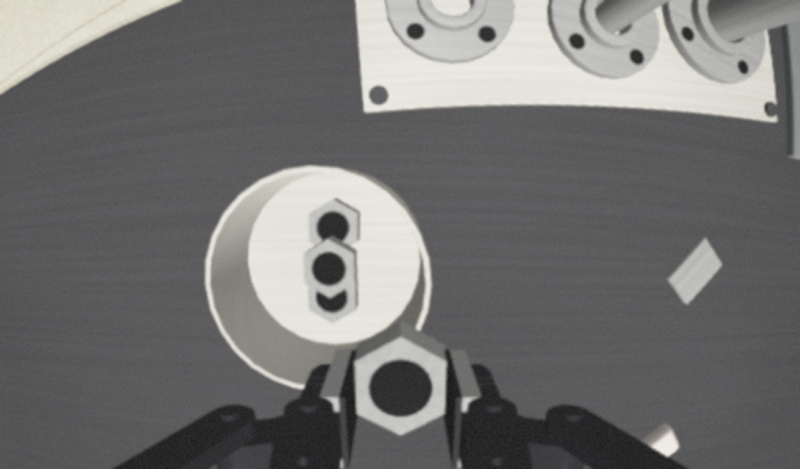

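```bash
python3 jog.py '[[0.01,-0.05,0.02,0,0,0,0],[0.01,-0.058,0.06,0,0,0,0],[0.01,-0.058,0.098,0,0,0,0],[0.01,-0.058,0.098,0,0,0,0],[0.01,-0.058,0.098,0,0,0,0.42],[0.01,-0.058,0.098,0,0,0,0.42],[0.01,-0.058,0.05,0,0,0,0.42],[0.01,-0.05,0,0,0,0,0.42],[0.01,-0.05,0,0,0,0,0.42]]' >/dev/null; python3 st.py
python3 - <<'E'
from h import *
wshot("w15")
ax=np.array([.4515,-.312]);a=np.radians(-1.7);p=ax-.068*np.array([np.cos(a),np.sin(a)])
delta([*p,.17],down(a))
E
```

```text
41.23 [0.4599 0.3344 0.1603] yaw 0.08 F [ 0.1 -0.3 -0.1] M [-0.03 -0.03 -0.01] 0.419
delta [-0.0756  0.6436 -0.0158] [-0.0045 -0.0076  0.0312] rows>= 10.4
```

```bash
python3 jog.py '[[-0.005,0.06,-0.01,0,0,0,0.6],[-0.01,0.12,-0.015,0,0,0,0.8],[-0.02,0.18,-0.015,0,0,0,1],[-0.03,0.24,-0.015,0,0,0,1],[-0.04,0.3,-0.015,0,0,0,1],[-0.05,0.36,-0.015,0,0,0,1],[-0.06,0.42,-0.015,0,0,0.015,1],[-0.07,0.48,-0.015,0,0,0.02,1],[-0.0756,0.54,-0.015,0,0,0.03,1],[-0.0756,0.6,-0.015,0,0,0.03,1]]' >/dev/null; python3 jog.py '[[0,0.043,0,0,0,0,1],[0,0.043,0,0,0,0,1],[0,0.043,0,0,0,0,1]]' >/dev/null; python3 st.py
python3 - <<'E'
from h import *
ax=np.array([.4515,-.312]);a=np.radians(-1.7);p=ax-.068*np.array([np.cos(a),np.sin(a)])
P,I=wshot("w16");cv2.imwrite("pics/w16c.png",np.vstack([cv2.resize(cv2.imread("pics/w15.png")[60:260],None,fx=1.4,fy=1.4),cv2.resize(I[30:250],None,fx=1.4,fy=1.4)]))
delta([*p,.0635],down(a))
E
```

```text
42.9 [ 0.3799 -0.309   0.1668] yaw -1.63 F [0.5 0.2 0.4] M [ 0.03 -0.04 -0.01] 0.996
delta [0.0035 0.0015 0.1035] [-0.0028  0.0003  0.0022] rows>= 1.7
```

View pics/w16c.png

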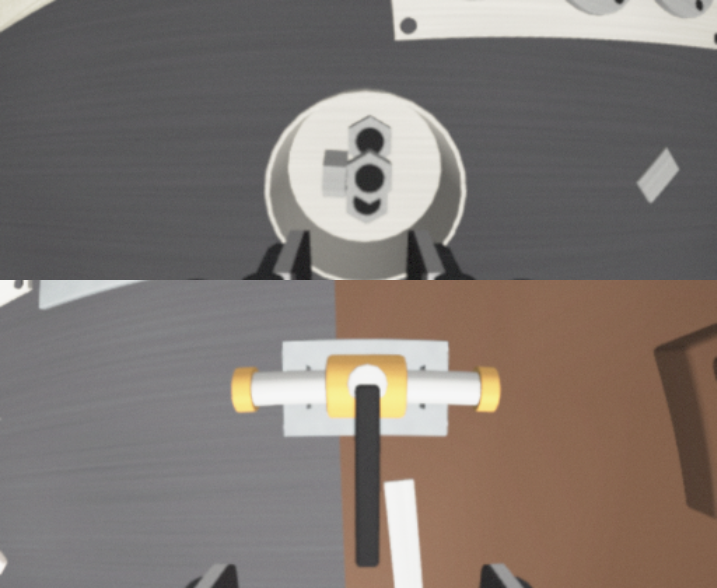

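```bash
python3 jog.py '[[0.0035,0.001,0.05,0,0,0,1],[0.0035,0.001,0.103,0,0,0,1],[0.0035,0.001,0.103,0,0,0,1],[0.0035,0.001,0.103,0,0,0,0],[0.0035,0.001,0.103,0,0,0,0],[0.0035,0.001,0.103,0,0,0,0],[0.0035,0.001,0.103,0,0,0,0]]' >/dev/null; python3 st.py
python3 - <<'E'
from h import *
o=ctrl.get_obs();r=np.hypot(*(o["eef_pos"][:2]-[.4515,-.312]));print(r)
for b in (.157,.314,.471,.628,.785): print(round(r-r*np.cos(b),4),round(r*np.sin(b),4),-b)
E
```

```text
43.83 [ 0.3845 -0.3137  0.0662] yaw -1.57 F [-8.6 -7.7  0.2] M [-0.47  1.31  0.08] 0.15
0.06698684278863397
0.0008 0.0105 -0.157
0.0033 0.0207 -0.314
0.0073 0.0304 -0.471
0.0128 0.0394 -0.628
0.0196 0.0473 -0.785
```

```bash
python3 jog.py '[[0.0008,0.0105,0,0,0,-0.157,0],[0.0033,0.0207,0,0,0,-0.314,0],[0.0073,0.0304,0,0,0,-0.471,0],[0.0128,0.0394,0,0,0,-0.628,0],[0.0196,0.0473,0,0,0,-0.785,0],[0.0196,0.0473,0,0,0,-0.785,0],[0.0196,0.0473,0,0,0,-0.785,0]]' >/dev/null; python3 st.py
```

```text
44.7 [ 0.4026 -0.3612  0.0661] yaw 43.15 F [-1.8 -7.4  4.8] M [-0.86  0.39 -0.1 ] 0.147
```

```bash
python3 jog.py '[[0,0,0,0,0,0,0.3],[0,0,0,0,0,0,1],[0,0,0,0,0,0,1],[0,0,0,0,0,0,1],[0,0,-0.06,0,0,0,1],[0,0,-0.12,0,0,0,1],[0,0,-0.16,0,0,0,1],[0,0,-0.16,0,0,0,1],[0,0,-0.16,0,0,0,1]]' >/dev/null; python3 st.py
python3 - <<'E'
from h import *
P,I=wshot("w17");t=cv2.resize(I[:260],None,fx=1.5625,fy=1.5625,interpolation=cv2.INTER_CUBIC)
J=cv2.resize(ctrl.camera("scene")[150:300,120:400],None,fx=1.4,fy=1.4); 
cv2.imwrite("pics/w17c.png",np.vstack([t,np.pad(J,((0,0),(0,800-J.shape[1]),(0,0)))])[:600])
# lever: dark pixels, back-projected at its top height
g=cv2.cvtColor(I,6)
o=ctrl.get_obs()["eef_pos"];ax=np.array([.4515,-.312,.087])
dd=np.radians(43.2);c=ax-.06*np.array([np.cos(dd),np.sin(dd),0])
q=proj(P,c,1)[0];m=((g<45)*255).astype(np.uint8);n,l,s,cc=cv2.connectedComponentsWithStats(m)
k=l[int(q[1]),int(q[0])];print(q,k,s[k])
ys,xs=np.where(l==k);W=onz(P,np.c_[xs,ys],.087,1)[:,:2];u,S_,vt=np.linalg.svd(W-W.mean(0));d=vt[0]*np.sign(vt[0,0]);print("lever yaw",np.degrees(np.arctan2(d[1],d[0])),W.mean(0),"length",np.ptp(W@d))
E
```

```text
45.83 [ 0.4018 -0.3586  0.2238] yaw 43.37 F [-0.4 -0.2 -0.4] M [-0.01  0.   -0.01] 0.997
[256.16105367 171.22136333] 0 [     0      0    512    384 195146]Traceback (most recent call last):
  File "<stdin>", line 11, in <module>
    u, s, vh = gufunc(a, signature=signature)
               ~~~~~~^^^^^^^^^^^^^^^^^^^^^^^^
numpy._core._exceptions._ArrayMemoryError: Unable to allocate 284. GiB for an array with shape (195146, 195146) and data type float64
```

View pics/w17c.png

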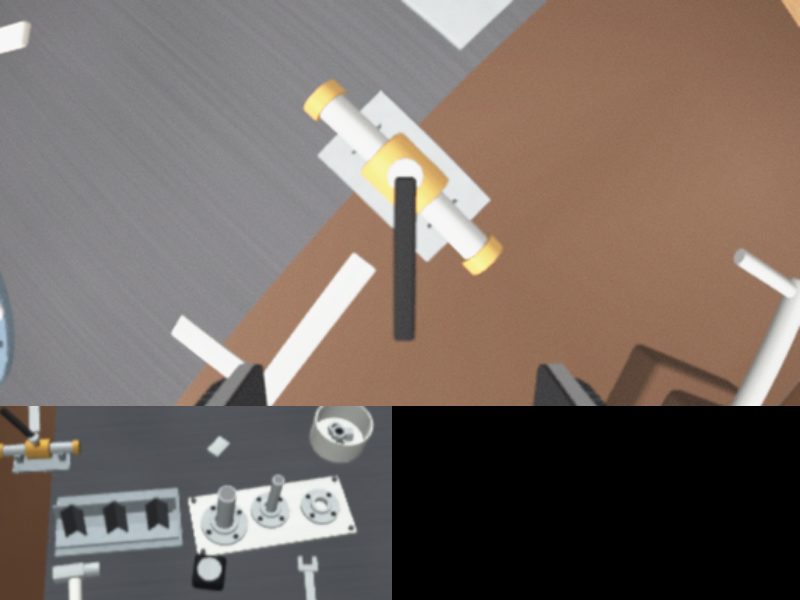

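Run:
```python
from h import *
P=np.load("pics/w17.npy",allow_pickle=True).item()
def yaw(a,b,z):
    q=onz(P,u8([a,b]),z,1);d=q[1]-q[0];return np.degrees(np.arctan2(d[1],d[0]))
print("lever",yaw((404,338),(405,178),.087),"valve pipe +y",yaw((482,256),(325,100),.03)-90,"base",yaw((428,261),(319,156),.005)-90,yaw((490,200),(381,91),.005)-90,yaw((319,156),(381,91),.005),yaw((428,261),(490,200),.005))
```

```text
lever 43.10071032749609 valve pipe +y -1.732367666244869 base -1.1916285181941504 -1.5640847912470406 -0.4341259010952773 -1.1739271555761777
```

```bash
python3 -c "
from bench import ctrl
print(ctrl.hand_in())"
```

```text
the job is handed in; nothing more can be done
None
```

The job is handed in: the valve was shut first, both stubs present (one slim, one thick) stand on their bore floors, all four nuts are in the tin, and the lever is set at about 45° (44.6° measured).

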